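# Roll the dowel onto the pencil line

## Task

Roll the lying wooden dowel across the pale board by gently pushing its upper part sideways with the fingertips, until it rests centred on the pencil line and along it, with the line showing at both ends of the dowel. Make it roll rather than slide, never pinch it or lift it off the board, and leave the other things on the bench where they are.

Things in the scene. Friction and masses are not known exactly. Their poses are not given: they have to be found in the camera images.
- dowel: round waxed wooden dowel, diameter 36 mm, length 140 mm, 0.11 kg, lying loose on the board about parallel to the line and 90 to 190 mm from it, on either side. Origin: middle of the dowel, on its axis, 18 mm above the board's top; x runs along the dowel, y and z turn with it. Friction about 0.3 on fingers, 0.8 on the board; a little rolling resistance: released at 50 mm/s it stops within a few mm
- mark: the pencil line drawn on the board, a dark straight stroke 230 mm long and 3 mm wide, flat. The origin is the middle of the line on the board's top surface (18 mm above the bench); the x axis runs along the line, y across it in the board's plane, z up
- board: the pale plywood board, fixed to the bench, 300 x 340 x 18 mm (x, y, z), top 18 mm above the bench. The origin is the centre of its underside; x along the pencil line, y across it (the dowel rolls along y). An upright fingertip moved along y against the dowel 2 to 5 mm above its axis rolls it freely; set much higher on its flank it wedges the dowel against the board
- jar: bystander: closed screw jar standing upright on the bench beyond the board, diameter 70 mm, height 85 mm; origin at the centre of its underside
- joint_block: bystander: wooden finger-joint sample with three upright teeth, 70 x 55 x 44 mm, on the bench beside the board; origin at the centre of its underside
- sanding_block: bystander: cork sanding block, 100 x 60 x 35 mm, on the bench beside the board; origin at the centre of its underside
- screwdriver: bystander: screwdriver with a round handle and a thin steel blade, 200 mm long, lying on the bench beyond the board; origin near its middle on the underside
Mind the look-alikes: they are no part of the job. Of the things like the dowel, leave any that is turquoise; of the rest the larger one is meant.

How it is judged:
By the outcome, as a careful person would: the job done as asked, in the order asked, and still so for the second after the job is handed in, with the robot touching nothing.
It also fails if it takes over 51 s, if anything falls off the work surface, if the arm or the gripper's body presses on something with over 40 N, if the wrist force passes 120 N, or if a joint passes its speed limit or range.

## Robot

A 6-joint arm with a two-finger parallel gripper is mounted at the origin on the work surface. World frame = base frame: x ahead of the robot, y to its left, z up, the work surface at z = 0. Lengths are in m, angles in rad, forces in N, time in s.
With the tool pointing down it reaches from about 0.375 to 0.975 m from the base axis. Payload 3.8 kg.
Tool frame: the origin (TCP) lies on the centre line of the jaws, within the pads' length; the fingertips stand 14 mm ahead of it and the grasp point (between the pads) lies 5 mm behind it; z points along the fingers, y is the line along which they close (so a half turn about z gives the same grasp; the last joint's range is limited). The gripper opens to 85 mm and grips with 20 to 120 N. Pads are 22 mm wide; open, the fingers measure 114 mm over their backs; the gripper's body (76 mm by 85 mm) begins 54 mm behind the grasp point. The pads swing forward as they close: fully open they stand 13 mm farther back than shut.
Start: joints at [-1.371, 0.264, 1.604, -0, 1.274, -0.037], TCP at [0.158, -0.656, 0.245] pointing down, gripper open.
Joint ranges: [-2.63, 2.63], [-0.94, 2.18], [0.31, 2.57], [-1.31, 4.45], [0, 2.66], [-2.55, 2.55]. Speed limits (rad/s): [2.57, 2.57, 3.14, 3.14, 3.14, 3.14].

## Interface

Orientations are given as a unit quaternion [w, x, y, z].
In Python, from station import status, cams, order gives the robot as it stands.
- The arm moves only by the shell command python3 -m crank 'ROWS' [FORCE]. ROWS is JSON, a list of rows, each a list of 5 numbers: the shift along the tool's x, y, z in cm, then the turn about the tool's z in rad, then the opening in per cent of the stroke, from 0 (shut) to 100 (fully open). In form: [[dx, dy, dz, yaw, gripper], ...]. A call has 1 to 5 rows; each row is the pose to reach, as a shift and turn from the pose commanded when the call began, along the tool's axes at that moment; what a row does not reach only later rows make up. A row lasts 1/8 s, in which the tool goes at most 62.5 mm and 10.7 degrees, less where a joint would pass 70% of its speed; a pose out of reach is approached as far as the arm can. A call with a gripper value outside its range is refused whole. The fingers move at their own pace and stop on an object; FORCE is the grip in N (left out, the last holds). Time passes only in rows, so rows that repeat a pose let the fingers close. It gives the time, the measured TCP pose, the force, the opening and the grip force at its end, in the units of the state.
- status.sense(): the state, without advancing time (a new reading comes with each control period).
- cams.read_camera(name): name is "side" or "top"; returns the picture (480x640x3 uint8, red, green, blue); there is no depth.
- cams.camera_model(name): a dict with "K" (3x3 intrinsics, pixels), "rvec" (rotation vector, rad) and "tvec" (3), from world to camera coordinates, as OpenCV has them. Camera axes: x right, y down, z forward; pixel columns grow to the right and rows downward; lengths in m; the calibration is good to about 2 mm. A picture is of the moment at which its call begins. camera_model takes no time and is no camera call.
- order.close_job(): hands the job in; it is judged then, once.
The state is a dict: "clock": time; "qpos": joint angles; "joint_vel": joint speeds; "joint_torque": joint torques, N m; "position": TCP position; "orientation": TCP orientation; "force": force on the tool from outside, world axes, zero at the start; "torque": the same for the moment, N m; "opening": finger opening in m; "gripper_force": force on a finger pad.
Only numpy, scipy, OpenCV 4.12 (cv2) and the standard library are available. Lean on these libraries where they do the work, as an engineer would, in place of code of your own. Each camera call takes 0.05 s, during which the arm holds its last target. There are 200 camera calls.

## Working session

There is one attempt and no reset: what is moved stays moved. The work goes in short steps, Python scripts to look and compute and a shell command to move; the robot and the scene stay as the last step left them, time stands still between calls to the robot, and variables do not carry over. Pictures are saved under pics/ and viewed, at most 10 in all, crops included, and the job is handed in when it is done.

```bash
ls; mkdir -p pics; python3 - <<'E'
from station import status,cams
import cv2
s=status.sense();print(s)
for n in("top","side"):
    cv2.imwrite(f"pics/{n}0.png",cams.read_camera(n)[:,:,::-1]);print(cams.camera_model(n))
E
```

```text
pics
{'clock': 0.0, 'qpos': array([-1.37088533e+00,  2.64741523e-01,  1.60539606e+00,  3.10005427e-05,
        1.27367089e+00, -3.69187330e-02]), 'joint_vel': array([-1.55725644e-03,  1.13139365e-03, -9.71212947e-04,  2.97146888e-05,
        2.09223648e-03,  5.08677544e-05]), 'joint_torque': array([ 5.92775832e-04, -5.15118062e+01, -3.67311144e+01, -3.98067932e-04,
        1.29368642e-02,  4.60910243e-06]), 'position': array([ 0.15822619, -0.65547251,  0.2439579 ]), 'orientation': array([-1.10543784e-03,  9.92997077e-01,  1.18133727e-01, -7.54235029e-05]), 'force': array([-0.42836163, -0.08903603, -0.53294714]), 'torque': array([-0.01227828,  0.02781435, -0.0187396 ]), 'gripper_force': 0.0, 'opening': 0.0854330428623369}
{'K': array([[614.83531938,   0.        , 314.75230489],
       [  0.        , 614.83531938, 237.78819548],
       [  0.        ,   0.        ,   1.        ]]), 'rvec': array([ 2.16852464, -2.17587504,  0.11369705]), 'tvec': array([-0.06710416,  0.59168731,  1.1887064 ])}
{'K': array([[581.36040726,   0.        , 323.22562405],
       [  0.        , 581.36040726, 238.32103023],
       [  0.        ,   0.        ,   1.        ]]), 'rvec': array([ 0.90546271, -2.53182029,  1.0619179 ]), 'tvec': array([0.40854433, 0.36019437, 0.98015668])}
```

View pics/top0.png

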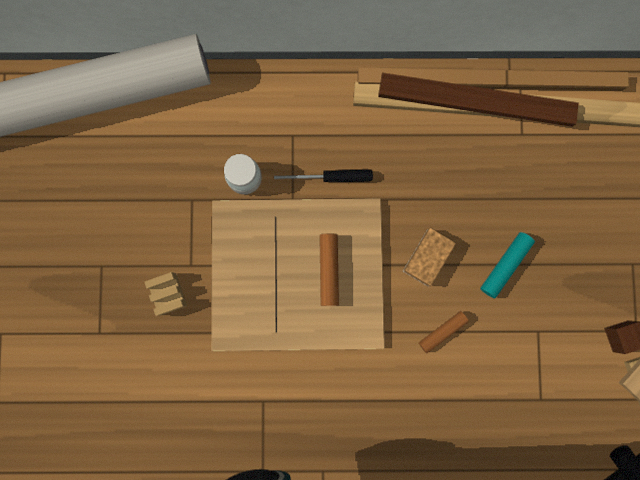

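View pics/side0.png

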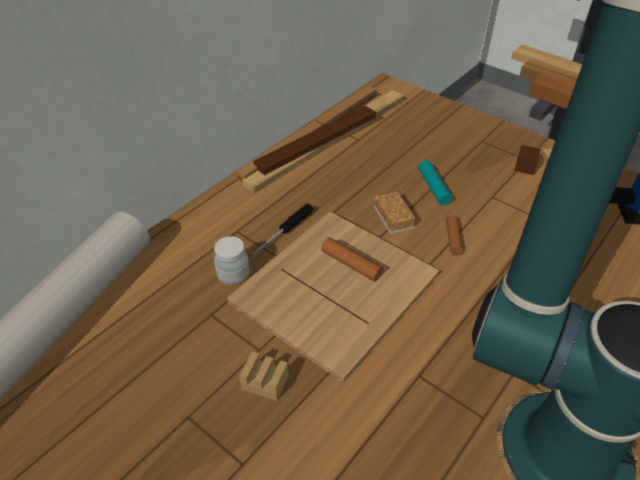

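Three dowel-like things appear in the top view: a brown one on the board (329,270), a smaller brown one at (444,332) and a turquoise one at (508,265). The larger brown one on the board fits the description. I'll measure it and confirm with a crop.

```bash
cat > h.py <<'E'
import numpy as np,cv2
from station import status,cams
from scipy.spatial.transform import Rotation as R
def ray(n,px,z):
    m=cams.camera_model(n);Rm=cv2.Rodrigues(m["rvec"])[0];t=np.array(m["tvec"]).ravel()
    px=np.atleast_2d(px).astype(float)
    d=np.c_[px,np.ones(len(px))]@np.linalg.inv(m["K"]).T@Rm;c=-Rm.T@t
    return c+d*((z-c[2])/d[:,2])[:,None]
def big(mask):
    n,l,st,_=cv2.connectedComponentsWithStats(mask.astype(np.uint8));return l==1+np.argmax(st[1:,4])
def masks(im,box=(205,195,385,352)):
    h=cv2.cvtColor(im,cv2.COLOR_RGB2HSV).astype(int);ok=np.zeros(h.shape[:2],bool);x0,y0,x1,y1=box;ok[y0:y1,x0:x1]=1
    dow=big(ok&(h[...,1]>140)&(h[...,0]<14)&(h[...,2]>70))
    return dow,ok&(h[...,2]<90)
def rect(mask,n,z):
    c=cv2.boxPoints(cv2.minAreaRect(np.argwhere(mask)[:,::-1].astype(np.float32)))
    P=ray(n,c,z)[:,:2];e=[P[1]-P[0],P[2]-P[1]];L=max(e,key=np.linalg.norm);S=min(e,key=np.linalg.norm)
    a=np.degrees(np.arctan2(L[1],L[0]))%180
    return P.mean(0),np.linalg.norm(L),np.linalg.norm(S),a
def scene():
    im=cams.read_camera("top");d,l=masks(im);return im,d,l
E
python3 - <<'E'
from h import *
im,d,l=scene()
print("dowel",rect(d,"top",.036))
l[:,300:]=0;l[:,:230]=0;l[:205]=0;l[345:]=0
print("line",rect(big(l),"top",.018),big(l).sum())
c=im[195:355,205:390].copy();c[big(l)[195:355,205:390]]=[255,0,0]
e=cv2.Canny(d[195:355,205:390].astype(np.uint8)*255,50,150);c[e>0]=[0,255,0]
cv2.imwrite("pics/c1.png",cv2.resize(c,None,fx=3.5,fy=3.5,interpolation=0)[:,:,::-1])
s=status.sense();print(R.from_quat(np.roll(s["orientation"],-1)).as_matrix().round(3))
E
```

```text
dowel (array([ 0.52859808, -0.09624497]), np.float64(0.13993233963309035), np.float64(0.034773651892694324), np.float64(0.7754638964314893))
line (array([0.52155658, 0.00916494]), np.float64(0.22653925618513246), np.float64(0.002006760856744252), np.float64(0.16358907482541485)) 139
[[ 0.972  0.235 -0.   ]
 [ 0.235 -0.972  0.002]
 [ 0.    -0.002 -1.   ]]
```

View pics/c1.png

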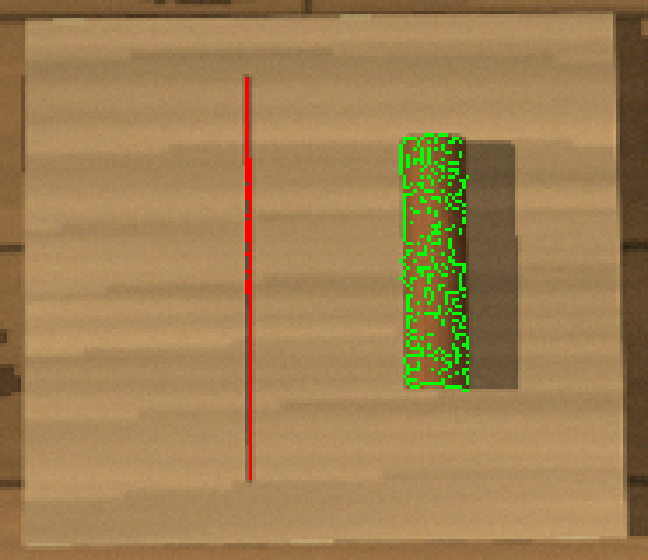

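The crop shows the dowel (about 140 mm × 35 mm, upright at column 329) and the line at column 276. The dowel has to roll about 105 mm in +y. I'll straddle it with both open fingers set along its length and push with their edges.

```bash
cat >> h.py <<'E'
def need(x,y,z,ang):
    s=status.sense();M=R.from_quat(np.roll(s["orientation"],-1)).as_matrix()
    d=M.T@(np.array([x,y,z])-s["position"]);cur=np.arctan2(M[1,1],M[0,1])
    print("cm",(d*100).round(2),"yaw",round(-(ang-cur),3),"z",s["position"].round(4),"F",s["force"].round(2),"t",s["clock"])
E
python3 -m crank '[[6,-5,0,-0.18,100],[12,-10,0,-0.36,100],[18,-15,0,-0.54,100],[24,-20,0,-0.72,100],[24,-20,0,-0.9,100]]'
python3 - <<'E'
from h import *
need(.5286,-.155,.15,0.006)
im,d,l=scene()
def ang(m,z):
    p=np.argwhere(m)[:,::-1].astype(np.float32);v=cv2.fitLine(p,cv2.DIST_L2,0,.01,.01).ravel()
    q=ray("top",[v[2:]-v[:2]*50,v[2:]+v[:2]*50],z);e=q[1]-q[0];return np.degrees(np.arctan2(e[1],e[0]))%180
l[:,300:]=0;l[:,:230]=0;l[:205]=0;l[345:]=0
print(ang(d,.036),ang(big(l),.018),rect(d,"top",.036),rect(big(l),"top",.018))
E
```

```text
clock: 0.78
position: [0.3455, -0.4036, 0.2451]
orientation: [-0.0, 0.841, 0.541, 0.0]
force: [0.8, -0.1, -0.8]
opening: 0.0856
gripper_force: 0.0
cm [30.22  6.32  9.51] yaw -0.435 z [ 0.3455 -0.4036  0.2451] F [ 0.76 -0.09 -0.83] t 0.775
0.8361964770239751 0.7123743035727159 (array([ 0.52862477, -0.09680425]), np.float64(0.13927221063419698), np.float64(0.03551883364551161), np.float64(179.57714674392366)) (array([0.52155658, 0.00916488]), np.float64(0.22654063292166865), np.float64(0.0020067608576198473), np.float64(0.15428453777508366))
```

```bash
python3 -m crank '[[6,1.3,0,-0.15,100],[12,2.5,2,-0.3,100],[18,3.8,4,-0.44,100],[24,5,6,-0.44,100],[30.2,6.3,9.5,-0.44,100]]' >/dev/null
python3 -m crank '[[0,0,0,0,100],[0,0,0,0,100]]'
python3 - <<'E'
from h import *
need(.5286,-.155,.075,0.0125)
cv2.imwrite("pics/s2.png",cv2.resize(cams.read_camera("side")[180:400,210:460],None,fx=2.6,fy=2.6)[:,:,::-1])
E
```

```text
clock: 1.7
position: [0.5205, -0.1689, 0.1573]
orientation: [-0.0, 0.705, 0.71, -0.0]
force: [-0.3, 0.8, 0.3]
opening: 0.0854
gripper_force: 0.0
cm [1.39 0.83 8.23] yaw -0.006 z [ 0.5205 -0.1689  0.1573] F [-0.27  0.85  0.26] t 1.7
```

View pics/s2.png

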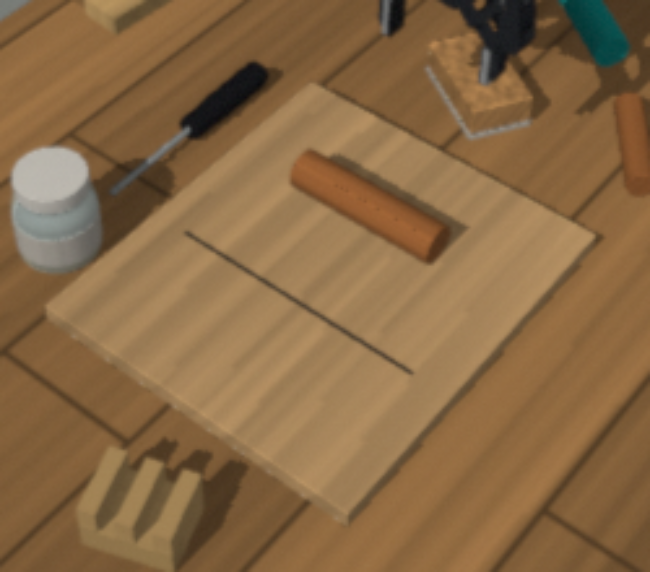

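The side crop shows both fingertips at about (390,30) and (487,80), above and behind the dowel, which lies unobstructed ahead of them. I'll go lower and gauge the tip height there.

```bash
python3 -m crank '[[0.7,0.4,3,-0.006,100],[1.4,0.8,6,-0.006,100],[1.4,0.8,8.2,-0.006,100],[1.4,0.8,8.2,-0.006,100],[1.4,0.8,8.2,-0.006,100]]'
python3 - <<'E'
from h import *
need(.5286,-.155,.0535,0.0125)
cv2.imwrite("pics/s3.png",cv2.resize(cams.read_camera("side")[180:300,300:460],None,fx=5,fy=5,interpolation=cv2.INTER_CUBIC)[:,:,::-1])
m=cams.camera_model("side")
p=status.sense()["position"]
for dx in(-.043,.043):
  for t in (.0,.014):
    print(dx,t,[((cv2.projectPoints(np.array([[p[0]+dx,p[1]+dy,p[2]-t]]),m["rvec"],m["tvec"],m["K"],None)[0].ravel()-[300,180])*5).round() for dy in(-.011,.011)])
E
```

```text
clock: 2.38
position: [0.5292, -0.1563, 0.0771]
orientation: [0.001, 0.703, 0.711, 0.0]
force: [-0.4, -0.0, 0.1]
opening: 0.0852
gripper_force: 0.0
cm [ 0.13 -0.07  2.36] yaw -0.002 z [ 0.5292 -0.1563  0.0771] F [-0.35 -0.03  0.06] t 2.375
-0.043 0.0 [array([440., 283.]), array([410., 311.])]
-0.043 0.014 [array([437., 306.]), array([407., 334.])]
0.043 0.0 [array([277., 195.]), array([247., 221.])]
0.043 0.014 [array([276., 218.]), array([246., 245.])]
```

View pics/s3.png

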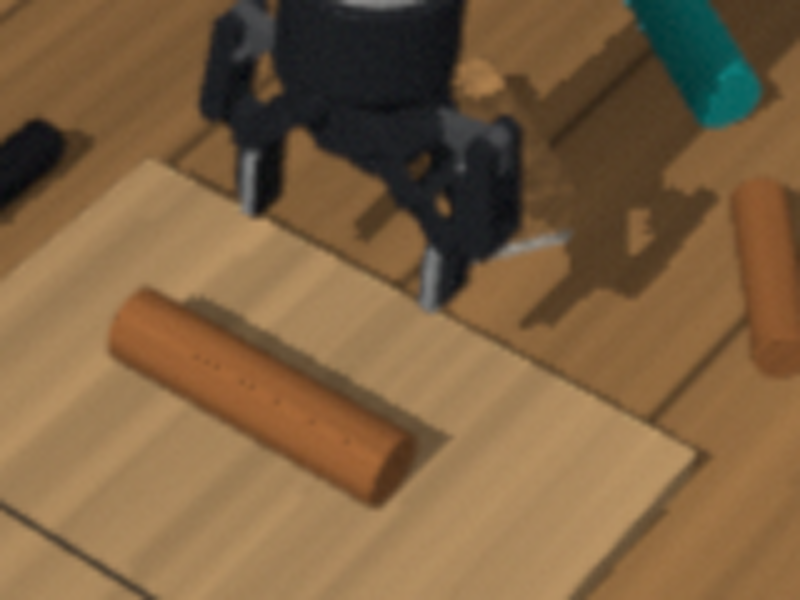

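The tips' lower corners sit at about (430,310) and (250,212), which matches tips about level with the TCP (14 − 13 ≈ 1 mm ahead when open). To put the tips 2–3 mm above the axis I need TCP z ≈ 0.0395. I'll descend behind the dowel.

```bash
python3 -m crank '[[0,0,1,0,100],[0,0,2,0,100],[0,0,3,0,100],[0,0,3,0,100],[0,0,3,0,100]]' >/dev/null;python3 -m crank '[[0,0,0,0,100],[0,0,0,0,100]]'
python3 - <<'E'
from h import *
need(.5286,-.135,.0395,0.0125)
im,d,l=scene();print(rect(d,"top",.036))
E
```

```text
clock: 3.3
position: [0.5289, -0.155, 0.046]
orientation: [0.0, 0.703, 0.711, 0.0]
force: [0.2, 0.5, 0.6]
opening: 0.0859
gripper_force: 0.0
cm [ 2.   -0.01  0.65] yaw -0.0 z [ 0.5289 -0.155   0.046 ] F [0.2  0.52 0.58] t 3.3
(array([ 0.54127066, -0.09196855]), np.float64(0.1140067309280997), np.float64(0.02565157629383421), np.float64(179.6237087685311))
```

```bash
python3 -m crank '[[0.4,0,0.3,0,100],[0.8,0,0.65,0,100],[1.2,0,0.65,0,100],[1.6,0,0.65,0,100],[2,0,0.65,0,100]]'
for i in 1 ; do python3 -m crank '[[0.3,0,0,0,100],[0.6,0,0,0,100],[0.9,0,0,0,100],[1.2,0,0,0,100],[1.5,0,0,0,100]]'; python3 -m crank '[[0.3,0,0,0,100],[0.6,0,0,0,100],[0.9,0,0,0,100],[1.2,0,0,0,100],[1.5,0,0,0,100]]';done
python3 - <<'E'
from h import *
need(.5286,-.021,.0395,0.0125)
im,d,l=scene();print(rect(d,"top",.036))
cv2.imwrite("pics/s4.png",cv2.resize(cams.read_camera("side")[200:320,270:430],None,fx=5,fy=5,interpolation=cv2.INTER_CUBIC)[:,:,::-1])
E
```

```text
clock: 3.98
position: [0.5284, -0.1346, 0.0392]
orientation: [0.0, 0.703, 0.711, 0.0]
force: [-0.5, -0.5, -0.4]
opening: 0.0856
gripper_force: 0.0
clock: 4.6
position: [0.5282, -0.1198, 0.0392]
orientation: [0.0, 0.703, 0.711, -0.0]
force: [0.2, 0.2, -0.3]
opening: 0.0854
gripper_force: 0.0
clock: 5.22
position: [0.528, -0.1047, 0.0391]
orientation: [0.0, 0.703, 0.711, 0.0]
force: [-0.0, -0.4, 0.7]
opening: 0.0857
gripper_force: 0.1
cm [ 8.37  0.16 -0.04] yaw -0.001 z [ 0.528  -0.1047  0.0391] F [-0.04 -0.35  0.71] t 5.225
(array([ 0.48144838, -0.07600632]), np.float64(0.044761471418520916), np.float64(0.033279502408060976), np.float64(179.67957915245916))
```

View pics/s4.png

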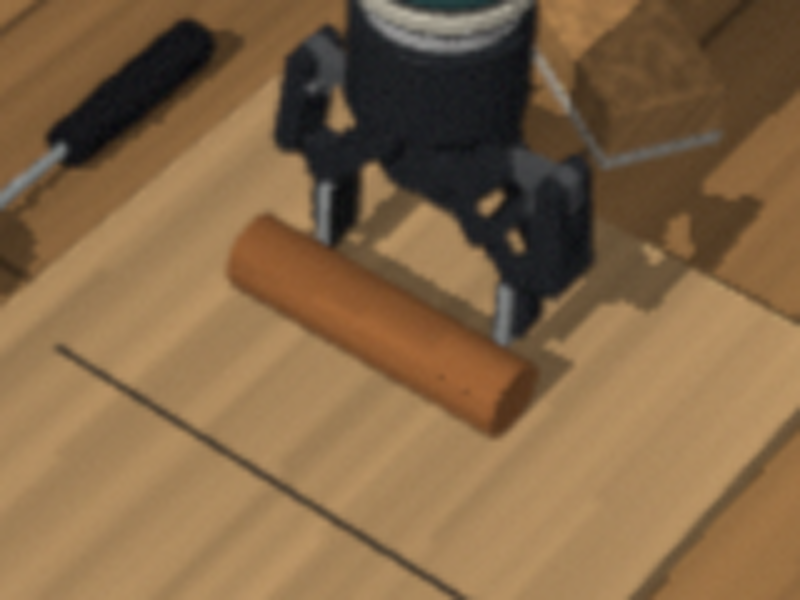

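The dowel has rolled: its grain pits moved toward the front, forces are near zero, and both tips are behind it. I'll keep pushing.

```bash
for i in 1; do python3 -m crank '[[0.3,0,0,0,100],[0.6,0,0,0,100],[0.9,0,0,0,100],[1.2,0,0,0,100],[1.5,0,0,0,100]]' | grep force; python3 -m crank '[[0.3,0,0,0,100],[0.6,0,0,0,100],[0.9,0,0,0,100],[1.2,0,0,0,100],[1.5,0,0,0,100]]'|grep force;python3 -m crank '[[0.3,0,0,0,100],[0.6,0,0,0,100],[0.9,0,0,0,100],[1.2,0,0,0,100],[1.5,0,0,0,100]]'|grep force; python3 -m crank '[[0.3,0,0,0,100],[0.6,0,0,0,100],[0.9,0,0,0,100],[1.2,0,0,0,100],[1.5,0,0,0,100]]'|grep force;python3 -m crank '[[0.3,0,0,0,100],[0.5,0,0,0,100],[0.7,0,0,0,100],[0.8,0,0,0,100],[0.8,0,0,0,100]]';done
cat > m.py <<'E'
from h import *
need(.5286,-.021,.0395,0.0125)
im,d,l=scene();print(rect(d,"top",.036))
for x in (.475,.49,.57,.58): # dowel edges across, at given world x
    m=cams.camera_model("top");r=int(cv2.projectPoints(np.array([[x,0.,.036]]),m["rvec"],m["tvec"],m["K"],None)[0].ravel()[1])
    c=np.flatnonzero(d[r]); 
    if len(c): print(x,ray("top",[[c[0]-.5,r],[c[-1]+.5,r]],.036)[:,1].round(4))
E
python3 m.py
```

```text
force: [0.2, -0.3, 0.7]
gripper_force: 0.1
force: [0.9, -0.2, 1.1]
gripper_force: 0.1
force: [0.5, -0.2, -0.4]
gripper_force: 0.1
force: [0.0, -0.6, 1.6]
gripper_force: 0.1
clock: 8.45
position: [0.5271, -0.0368, 0.0391]
orientation: [-0.0, 0.703, 0.711, -0.0]
force: [0.9, -0.5, 0.4]
opening: 0.0855
gripper_force: 0.0
cm [ 1.58  0.17 -0.04] yaw -0.0 z [ 0.5271 -0.0368  0.0391] F [ 0.94 -0.5   0.36] t 8.45
(array([ 0.47681364, -0.00764129]), np.float64(0.03499363235304504), np.float64(0.02932596662641176), np.float64(0.014702981940359905))
0.475 [ 0.008  -0.0213]
0.49 [ 0.008  -0.0174]
```

```bash
python3 -m crank '[[0.3,0,0,0,100],[0.6,0,0,0,100],[0.9,0,0,0,100],[1.2,0,0,0,100],[1.3,0,0,0,100]]' | grep force; python3 -m crank '[[0.1,0,0,0,100],[0.1,0,0,0,100],[-0.6,0,0,0,100],[-1.2,0,0,0,100],[-4,0,0,0,100]]'; python3 -m crank '[[-5,0,-3,0,100],[-10,0,-6,0,100],[-14,0,-8,0,100],[-14,0,-8,0,100],[-14,0,-8,0,100]]'; cat >> m.py <<'E'
l[:,320:]=0;l[:,:230]=0;l[:205]=0;l[345:]=0
def ang(m,z):
    p=np.argwhere(m)[:,::-1].astype(np.float32);v=cv2.fitLine(p,cv2.DIST_L2,0,.01,.01).ravel()
    q=ray("top",[v[2:]-v[:2]*50,v[2:]+v[:2]*50],z);e=q[1]-q[0];return np.degrees((np.arctan2(e[1],e[0])+1)%np.pi-1)
print("dowel ang",ang(d,.036))
cv2.imwrite("pics/t5.png",cv2.resize(im[195:355,205:390],None,fx=3.5,fy=3.5,interpolation=cv2.INTER_CUBIC)[:,:,::-1])
E
python3 m.py
```

```text
force: [-0.3, 0.6, -0.1]
gripper_force: 0.0
clock: 9.75
position: [0.5275, -0.0639, 0.0391]
orientation: [-0.0, 0.702, 0.712, 0.0]
force: [-0.7, -0.4, 0.1]
opening: 0.0853
gripper_force: 0.0
clock: 10.38
position: [0.5285, -0.2039, 0.1186]
orientation: [-0.001, 0.703, 0.711, -0.0]
force: [-0.5, 0.4, -0.0]
opening: 0.0857
gripper_force: 0.0
cm [18.28  0.21  7.93] yaw -0.002 z [ 0.5285 -0.2039  0.1186] F [-0.46  0.42 -0.01] t 10.375
(array([0.52897356, 0.00615938]), np.float64(0.139220268438787), np.float64(0.033520461598950425), np.float64(0.07053955623095476))
0.475 [ 0.0216 -0.0115]
0.49 [ 0.0217 -0.0115]
0.57 [ 0.022  -0.0114]
0.58 [ 0.022  -0.0114]
dowel ang 0.8652723567134348
```

View pics/t5.png

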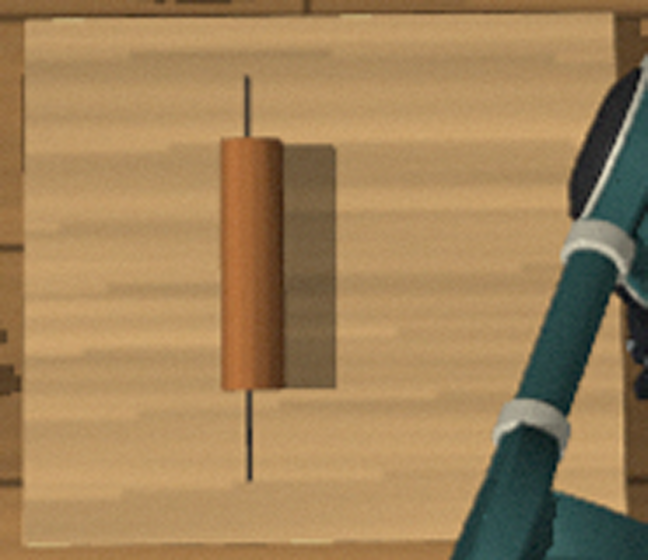

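The dowel lies along the line, which shows at both ends. Its axis is at column 252 in the crop against 248 for the line, about 4–5 mm short once parallax is allowed for. I'll go back and nudge it on slowly.

```bash
python3 -m crank '[[4,0,2,0,100],[9,0,5,0,100],[13,0,7,0,100],[14,0,8,0,100],[14,0,8,0,100]]' >/dev/null; python3 -m crank '[[1,0,0,0,100],[2,0,0,0,100],[3,0,0,0,100],[3.5,0,0,0,100],[3.7,0,0,0,100]]'; python3 -m crank '[[0.2,0,0,0,100],[0.4,0,0,0,100],[0.6,0,0,0,100],[0.75,0,0,0,100],[0.85,0,0,0,100]]';python3 -m crank '[[0,0,0,0,100],[0,0,0,0,100],[-0.5,0,0,0,100],[-1.5,0,0,0,100],[-5,0,0,0,100]]'; python3 -m crank '[[-5,0,-3,0,100],[-10,0,-6,0,100],[-14,0,-8,0,100],[-14,0,-8,0,100],[-14,0,-8,0,100]]'; sed -i s/t5/t6/ m.py; python3 m.py
```

```text
clock: 11.68
position: [0.5271, -0.0266, 0.0393]
orientation: [0.0, 0.703, 0.711, 0.0]
force: [-1.2, 0.2, -0.1]
opening: 0.0853
gripper_force: 0.0
clock: 12.3
position: [0.527, -0.0184, 0.0392]
orientation: [0.0, 0.703, 0.711, 0.0]
force: [0.5, -0.1, 0.0]
opening: 0.0853
gripper_force: 0.1
clock: 12.92
position: [0.5276, -0.0685, 0.0391]
orientation: [-0.0, 0.702, 0.712, 0.0]
force: [1.2, -0.0, 0.3]
opening: 0.0856
gripper_force: 0.0
clock: 13.55
position: [0.5285, -0.2085, 0.1186]
orientation: [-0.001, 0.703, 0.711, -0.0]
force: [-1.1, -0.7, 0.7]
opening: 0.0856
gripper_force: 0.0
cm [18.74  0.22  7.92] yaw -0.002 z [ 0.5285 -0.2085  0.1186] F [-1.05 -0.74  0.69] t 13.55
(array([0.52898685, 0.01008028]), np.float64(0.13921851116874226), np.float64(0.03351950583254967), np.float64(0.08915058581010271))
0.475 [ 0.0255 -0.0057]
0.49 [ 0.0256 -0.0037]
0.57 [ 0.0279 -0.0055]
0.58 [ 0.026  -0.0035]
dowel ang 1.3020893805759228
```

View pics/t6.png

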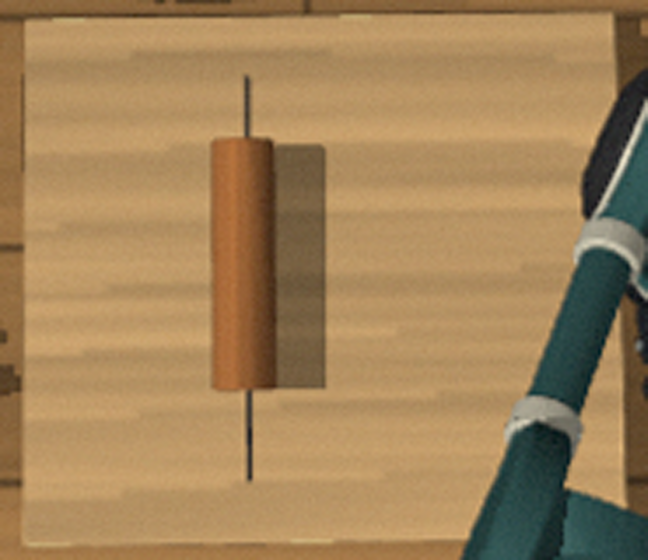

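The axis now appears at columns 242–245 against 247–249 for the line, with about 2 px of that being parallax. I'll do a sub-pixel check to see whether there is a 1–2 mm overshoot.

```bash
python3 - <<'E'
from h import *
im=np.mean([cams.read_camera("top").astype(float) for _ in range(3)],0)
b=im[...,2]; # blue: board brighter than dowel & line
def edge(p,c,w):  # max gradient with parabola
    g=np.abs(np.diff(p));s=slice(c-w,c+w);i=c-w+np.argmax(g[s]);a,q,e=g[i-1:i+2];return i+.5+.5*(a-e)/(a-2*q+e)
L=[];Rr=[];rows=np.arange(242,300)
for r in rows:
    p=im[r,:,2]; L.append(edge(p,265,5))
    p=im[r,:,0]-im[r,:,2]; Rr.append(edge(p,284,6))
l=ray("top",np.c_[L,rows],.036);q=ray("top",np.c_[Rr,rows],.036)
fl=np.polyfit(l[:,0]-.525,l[:,1],1);fr=np.polyfit(q[:,0]-.525,q[:,1],1)
print("dowel L,R",fl,fr,"width",fl[1]-fr[1],"ctr",(fl+fr)/2, "std",(l[:,1]-np.polyval(fl,l[:,0]-.525)).std(),(q[:,1]-np.polyval(fr,q[:,0]-.525)).std())
rr=np.r_[219:231,310:329];C=[]
for r in rr:
    p=im[r,270:283].mean(1);w=np.clip(np.median(p)-8-p,0,None);C.append(270+(w*np.arange(13)).sum()/w.sum())
k=ray("top",np.c_[C,rr],.018);f=np.polyfit(k[:,0]-.525,k[:,1],1);print("line",f,(k[:,1]-np.polyval(f,k[:,0]-.525)).std())
E
```

```text
dowel L,R [0.01466645 0.02892656] [2.74742979e+02 4.74842069e-05] width 0.028879075633464674 ctr [1.37378823e+02 1.44870220e-02] std 0.0002557224840316682 9.258591379447966
line [0.00836329 0.00923841] 7.169314767204546e-05
```

```bash
python3 - <<'E'
from h import *
im=np.mean([cams.read_camera("top").astype(float) for _ in range(3)],0)
for nm,rows in (("far",range(245,257)),("near",range(285,297))):
    p=im[rows.start:rows.stop].mean(0);r=np.mean(rows)
    s=p[:,0]/p[:,2]   # red/blue ratio
    print(nm,"R/B",s[260:290].round(2));print(p[260:290,0].round(0))
    out=[]
    inner=np.median(s[268:280])
    for a,bk in((range(260,272),np.median(s[255:262])),(range(290,275,-1),np.median(s[287:293]))):
        a=list(a);h=(inner+bk)/2;i=next(i for i in range(len(a)-1) if s[a[i+1]]>h)
        out.append(a[i]+(a[i+1]-a[i])*(h-s[a[i]])/(s[a[i+1]]-s[a[i]]))
    y=ray("top",[[c,r] for c in out],.036);print(out,y[:,:2],y[:,1].mean(),y[0,1]-y[1,1])
E
```

```text
far R/B [1.83 1.83 1.83 1.83 1.81 2.17 2.85 2.92 2.94 2.95 2.92 2.94 2.94 2.92
 2.87 2.93 2.87 2.92 2.94 2.9  2.85 2.96 3.23 2.24 1.86 1.82 1.84 1.82
 1.86 1.82]
[187. 188. 188. 189. 190. 157. 154. 165. 169. 169. 174. 180. 170. 157.
 157. 150. 141. 130. 119. 107.  94.  84.  73.  84. 114. 119. 118. 118.
 118. 118.]
[np.float64(265.3076873922758), np.float64(282.8534406801163)] [[ 0.56601198  0.02826466]
 [ 0.56589967 -0.00623757]] 0.01101354244847845 0.03450222605674286
near R/B [1.84 1.84 1.84 1.84 1.82 2.02 2.73 2.93 2.88 2.88 2.93 2.91 2.9  2.93
 2.9  2.9  2.89 2.87 2.9  2.89 2.87 2.77 2.94 2.54 1.88 1.83 1.82 1.83
 1.83 1.84]
[191. 191. 191. 192. 194. 167. 155. 163. 172. 171. 171. 175. 167. 153.
 147. 146. 138. 126. 114. 107.  99.  91.  82.  81. 114. 120. 120. 119.
 119. 119.]
[np.float64(265.49828643009636), np.float64(283.2565822707692)] [[ 0.48761411  0.02754511]
 [ 0.48749134 -0.00714915]] 0.010197984074297197 0.03469425848075095
```

The axis is at y = 0.0106 and the line at 0.0092, so it sits 1.4 mm off. The angles differ by about 0.1°. That is good enough, and the arm is well clear, so I'm handing in.

```bash
python3 -c "
from station import order
print(order.close_job())"
```

```text
the job is handed in; nothing more can be done
None
```

I rolled the dowel onto the pencil line and handed the job in: it rests about 1.4 mm off the line and within about 0.1° of it, and sits about 7 mm off-centre along the line, which shows at both ends (roughly 35 mm and 50 mm).

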